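Put the tub away: hang up the paddle, press the lid home

TASK

Clear the blue paddle off the steel tub by hanging it by its eye on the hook of the stand, so that it hangs free. Then put the green lid into the tub's rim and press it down until it sits level and fully home, flush with the rim all round. Leave the bowl, the jar and the peeler where they are.

Things in the scene. Friction and masses are not known exactly. Their poses are not given: they have to be found in the camera images.
- tub: Fixed open stainless tub of peeled potatoes (over 20 mm below the rim), outside 120 (x) x 160 (y) mm, 70 mm high. Origin: centre of its underside, z up. Its top is a recess for the lid, 112 (x) x 152 (y) mm, 10 mm deep, inside a rim 4 mm wide. The ledge at the bottom of the recess, 60 mm above the origin, is 14 mm wide, around an opening of 84 x 124 mm.
- tub_seat (a point): Centre of the tub's recess at ledge height (60 mm above the origin). Black rubber seal blocks, 10 x 10 mm, in the four corners of the ledge (x +-45, y +-65) stick up 6 mm: a lid just laid in stands 6 mm proud of the rim. Each block slides down stiffly under about 3 N (some 12 N for all four) and stays down.
- lid: Loose green lid lying flat on the table, about 120 g. Plate 104 (x) x 144 (y) x 10 mm, its lower 5 mm white and stepped in to 98 x 138 mm. It enters the tub's recess with 4 mm to spare all round, x along the tub's x, either way round. Origin: centre of the underside, z up. Fully home its underside is on the ledge and its plate flush with the rim.
- lid_grip (a point): Grip point in the lid's solid white bar handle, on the lid's axis, 30 mm above its underside; the same axes. The handle stands on the lid's centre, 60 mm long along x, 14 mm wide (y), from 10 to 38 mm above the underside.
- paddle: Loose flat blue plastic paddle, about 50 g, lying across the tub's rims. 193 mm long along its x, underside flat at z = 0. Blade x -88 to -28, 50 mm wide, 4 thick; handle x -34 to 70, 14 wide, 10 thick; eye at x = +85. Origin: on the underside's centre line, near the centre of mass; z up as it lies. Hanging from the eye, x points up.
- paddle_eye (a point): Centre of the paddle's eye, a ring of inner diameter 30 mm, outer 40 mm, 8 mm thick, 85 mm along its x, 4 mm above its underside; the same axes as the paddle.
- paddle_grip (a point): Grip point in the paddle's handle, 5 mm along x from its origin, 5 mm above its underside, near the centre of mass.
- hook_stand: Fixed stand: dark base 110 x 110 x 12 mm, rod 8 mm thick, steel up from its centre to 235 mm, then (yellow) level 80 mm to its own -x (towards the robot), then turned up to a tip 262 mm above the table. Origin: centre of the base's underside, z up. An eye lowered over the upturned end and let go swings down and hangs on the level arm.
- hook_tip (a point): Top of the upturned end of the hook: 80 mm to the stand's -x, 262 mm above the table, 27 mm above the axis of the level arm; axes of the stand.
- bowl: White plastic bowl, 120 mm across, 55 mm high, bystander. Origin: centre of underside.
- jar: Amber glass jar with red cap, 52 mm across, 90 mm high, bystander. Origin: centre of underside.
- peeler: White Y-shaped peeler lying on the table, about 120 x 55 x 10 mm, bystander. Origin: near its middle, on the underside; x towards its blade.

How it is judged:
By the outcome, as a careful person would: the job done as asked, in the order asked, and still so for the second after the job is handed in, with the robot touching nothing.
It also fails if it takes over 61 s, if anything falls off the work surface, if the arm or the gripper's body presses on something with over 40 N, if the wrist force passes 120 N, or if a joint passes its speed limit or range.

ROBOT

A 6-joint arm with a two-finger parallel gripper is mounted at the origin on the work surface. World frame = base frame: x ahead of the robot, y to its left, z up, the work surface at z = 0. Lengths are in mm, angles in rad, forces in N, time in s.
With the tool pointing down it reaches from about 250 to 850 mm from the base axis. Payload 12.5 kg.
Tool frame: the origin (TCP) lies between the finger pads; the fingertips stand 14 mm ahead of it and the grasp point (between the pads) lies 5 mm behind it; z points along the fingers, y is the line along which they close (so a half turn about z gives the same grasp; the last joint's range is limited). The gripper opens to 93 mm and grips with 3 to 60 N. Pads are 15 mm wide; open, the fingers measure 128 mm over their backs; the gripper's body (75 mm by 188 mm) begins 65 mm behind the grasp point.
Start: joints at [-1.361, 0.351, 1.652, -0, 1.139, -0.085], TCP at [159.821, -526.252, 232.633] pointing down, gripper open.
Joint ranges: [-2.75, 2.75], [-0.79, 2.1], [0.01, 2.65], [-1.57, 4.71], [0.07, 3.14], [-2.87, 2.87]. Speed limits (rad/s): [2.22, 2.22, 2.79, 3.14, 3.14, 3.14].

INTERFACE

Orientations are given as a unit quaternion [w, x, y, z].
In Python, from station import env, solver, camera, calibration gives the robot as it stands. The module is installed in compiled form; this text tells all that it offers. Calls block until the motion is done:
- env.move_to(position, orientation): joint-space move of the TCP to a pose.
- env.movel(position, orientation=None, max_speed=150, f_stop=None): straight line of the TCP; orientation=None keeps the orientation; max_speed is the mean speed in mm/s. With f_stop (N) it stops when the force on the tool has changed by that much, and returns True; else False.
- env.set_joints(angles): joint-space move.
- env.open_gripper() and env.close_gripper(): open the fingers fully, or close them until they stop; the grip force is fixed at half the most.
- env.dwell(seconds).
- solver.ik(position, orientation): joint angles nearest the present ones, or None.
- env.sense(): the state.
- camera(name): name is "side" or "top"; returns the picture (480x640x3 uint8, red, green, blue); there is no depth.
- calibration(name): a dict with "K" (3x3 intrinsics, pixels), "rvec" (rotation vector, rad) and "tvec" (3), from world to camera coordinates, as OpenCV has them. Camera axes: x right, y down, z forward; pixel columns grow to the right and rows downward; lengths in mm; the calibration is good to about 2 mm. A picture is of the moment at which its call begins. calibration takes no time and is no camera call.
A pose or a line that the arm cannot do raises env.MotionError and nothing moves.
- env.job_done(): hands the job in; it is judged then, once.
The state is a dict: "time_s": time; "joint_positions": joint angles; "qd": joint speeds; "joint_efforts": joint torques, N m; "ee_pos": TCP position; "ee_rot": TCP orientation; "force": force on the tool from outside, world axes, zero at the start; "wrist_torque": the same for the moment, N m; "grip_width": opening from 0.0 (shut) to 1.0 (fully open); "gripper_force": force on a finger pad.
Only numpy, scipy, OpenCV 4.12 (cv2) and the standard library are available. Lean on these libraries where they do the work, as an engineer would, in place of code of your own. Each camera call takes 0.05 s, during which the arm holds its last target. There are 200 camera calls.

## Working session

There is one attempt and no reset: what is moved stays moved. The work goes in short steps, each a Python script; the robot and the scene stay as the last script left them, time stands still between calls to the robot, and variables do not carry over. Pictures are saved under pics/ and viewed, at most 14 in all, crops included, and the job is handed in when it is done.

```bash
mkdir -p pics; python3 - <<'E'
from station import env, camera, calibration
import cv2
for n in("side","top"):
    im=camera(n); cv2.imwrite(f"pics/{n}0.png",im[:,:,::-1]); print(n,calibration(n))
s=env.sense(); print(s["time_s"],s["ee_pos"],s["ee_rot"],s["force"])
E
```

```text
side {'K': array([[475.09510963,   0.        , 311.88528967],
       [  0.        , 475.09510963, 242.6918069 ],
       [  0.        ,   0.        ,   1.        ]]), 'rvec': array([ 2.12049583, -0.09083852,  0.03579972]), 'tvec': array([-539.4257015 ,  184.97348455, 1060.06497011])}
top {'K': array([[448.17138011,   0.        , 321.44077296],
       [  0.        , 448.17138011, 239.70930674],
       [  0.        ,   0.        ,   1.        ]]), 'rvec': array([ 2.15672339, -2.13693764,  0.15343199]), 'tvec': array([ -17.47015683,  568.14653679, 1180.04826718])}
0.1 [ 159.76927429 -525.98890974  232.17888462] [-4.93757284e-04  9.89156219e-01  1.46866369e-01 -2.58261999e-05] [0.49539361 0.69944063 0.46546751]
```

View pics/side0.png

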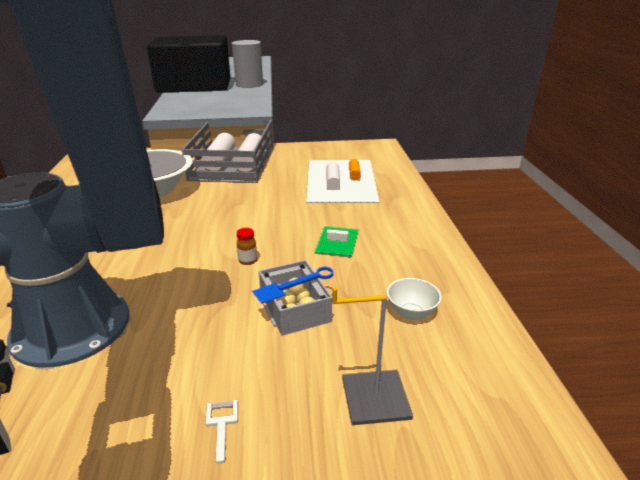

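View pics/top0.png

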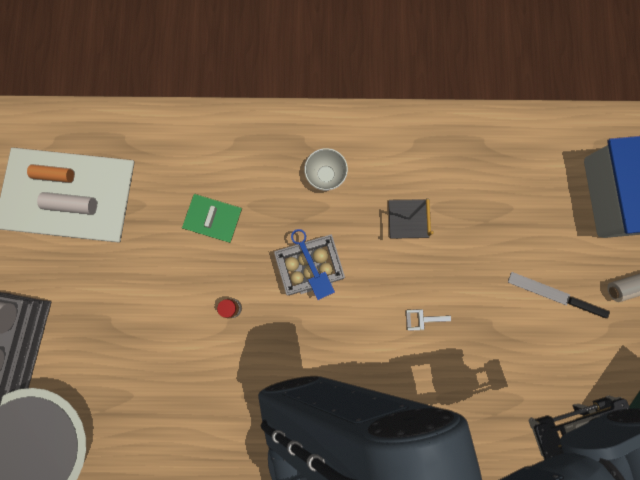

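Side: tub ~(295,297), paddle eye (325,273), hook tip (335,290), lid (337,241). Top: tub ~(309,265), eye (295,237), lid (212,218), stand base (408,218). Next I'll enlarge both.

```bash
python3 - <<'E'
import cv2,numpy as np
def crop(n,x,y,w,h,s,o):
    c=cv2.resize(cv2.imread(f"pics/{n}0.png")[y:y+h,x:x+w],None,fx=s,fy=s,interpolation=cv2.INTER_CUBIC)
    for i in range(0,w,20): cv2.putText(c,str(x+i),(i*s,10),0,.35,(0,0,255),1); c[:,i*s]=c[:,i*s]//2
    for i in range(0,h,20): cv2.putText(c,str(y+i),(0,i*s+10),0,.35,(0,0,255),1); c[i*s]=c[i*s]//2
    cv2.imwrite(f"pics/{o}.png",c)
crop("side",240,220,180,120,4,"s1")
crop("top",175,185,200,120,4,"t1")
crop("top",370,180,80,80,7,"t2")
E
```

```text
(no output)
```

View pics/s1.png

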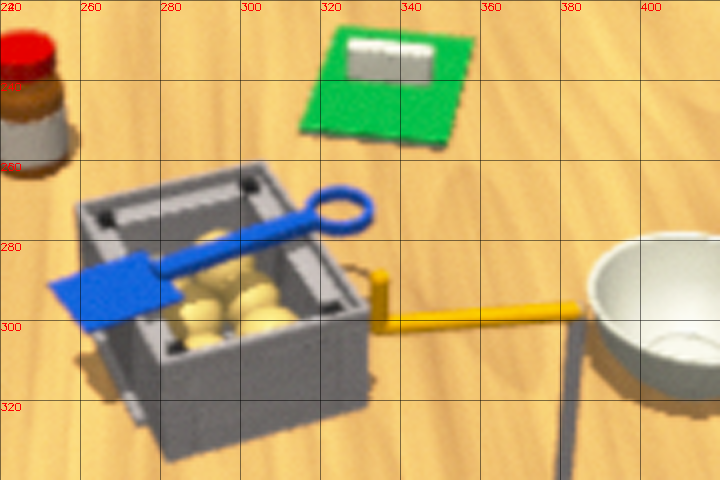

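View pics/t1.png

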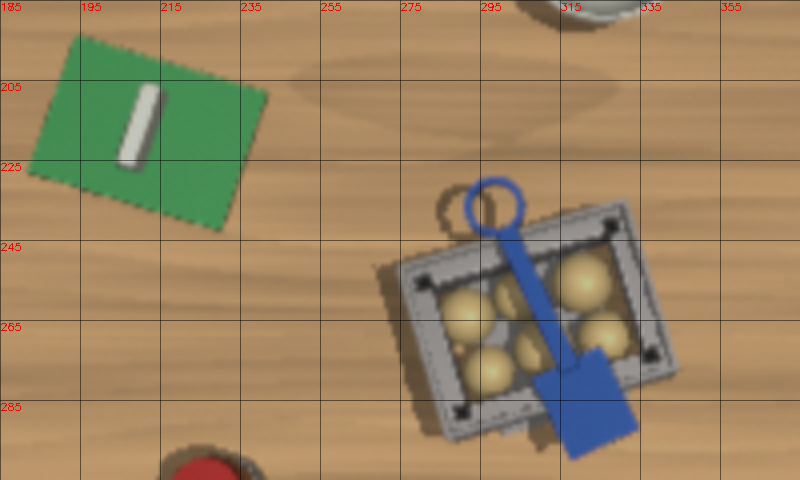

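View pics/t2.png

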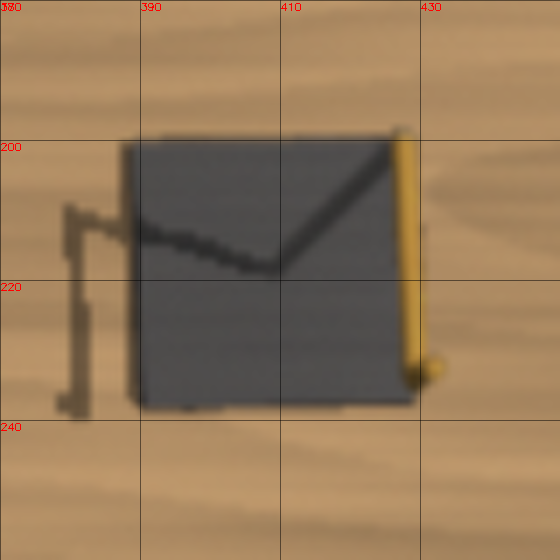

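s1: tub rim corners at crop px (78,207),(265,163),(368,310),(163,362); eye (340,210); hook tip (380,271). t1: tub corners (398,265),(626,202),(677,371),(450,440); eye (495,208); lid corners (77,36),(267,93),(221,231),(28,173). t2: hook tip (434,368), rod top (403,138). Now triangulating.

```bash
cat > h.py <<'E'
import numpy as np,cv2
from station import env,solver,camera,calibration
from scipy.spatial.transform import Rotation as R
C={}
for n in("side","top"):
    c=calibration(n); C[n]=c["K"]@np.c_[cv2.Rodrigues(c["rvec"])[0],c["tvec"]]
def tri(s,t):
    X=cv2.triangulatePoints(C["side"],C["top"],np.array(s,float).T,np.array(t,float).T); X=(X[:3]/X[3]).T
    e=[]
    for n,p in(("side",s),("top",t)):
        q=np.c_[X,np.ones(len(X))]@C[n].T; e.append(np.linalg.norm(q[:,:2]/q[:,2:]-p,axis=1))
    return X,np.array(e).max(0)
def quat(M):
    q=R.from_matrix(M).as_quat(); return [q[3],q[0],q[1],q[2]]
def down(yaw): # tool z down, tool y at world angle yaw
    y=np.array([np.cos(yaw),np.sin(yaw),0]);z=np.array([0,0,-1.]);return np.c_[np.cross(y,z),y,z]
E
python3 - <<'E'
from h import *
np.set_printoptions(precision=1,suppress=True)
f=lambda a,x,y,s:(np.array(a)+.5)/s-.5+[x,y]
S=lambda a:f(a,240,220,4); T=lambda a:f(a,175,185,4); T2=lambda a:f(a,370,180,7)
def show(n,s,t):
    X,e=tri(s,t); print(n);print(np.c_[X,e]);return X
X=show("tub  +y-x,+y+x,-y+x,-y-x",S([(78,207),(265,163),(368,310),(163,362)]),T([(450,440),(398,265),(626,202),(677,371)]))
print(X.mean(0)); v=X[1]+X[2]-X[0]-X[3]; w=X[0]+X[1]-X[2]-X[3]; print("yaw",np.degrees([np.arctan2(v[1],v[0]),np.arctan2(-w[0],w[1])]),np.linalg.norm(v)/2,np.linalg.norm(w)/2)
X=show("lid",S([(337,27),(474,38),(446,148),(300,131)]),T([(28,173),(77,36),(267,93),(221,231)]))
print(X.mean(0)); v=X[1]+X[2]-X[0]-X[3]; w=X[0]+X[1]-X[2]-X[3]; print("yaw",np.degrees([np.arctan2(v[1],v[0]),np.arctan2(-w[0],w[1])]),np.linalg.norm(v)/2,np.linalg.norm(w)/2)
X=show("handle",S([(348,42),(434,47)]),T([(124,163),(152,86)]));print(X.mean(0))
X=show("paddle eye, blade",S([(340,210),(50,286),(90,331),(140,252),(183,296)]),T([(495,208),(572,460),(638,428),(533,378),(600,347)]))
d=X[0]-(X[1]+X[2])/2; print("yaw",np.degrees(np.arctan2(d[1],d[0])),np.linalg.norm(d))
X=show("hook tip,rod top",np.r_[S([(380,271),(580,307)])],T2([(434,368),(403,138)]))
d=X[1]-X[0];print(np.degrees(np.arctan2(d[1],d[0])))
E
```

```text
tub  +y-x,+y+x,-y+x,-y-x
[[421.1  76.6  65.7   1. ]
 [535.  113.3  65.1   0.5]
 [579.6 -38.   67.    1. ]
 [467.6 -72.1  67.7   1.2]]
[500.8  20.   66.4]
yaw [17.4 16.9] 118.33813999376896 156.78542426369364
lid
[[605.8 382.2   3.9   0.8]
 [704.3 351.8   6.2   0.7]
 [664.2 216.3   0.7   0.3]
 [566.3 245.1   1.7   0.8]]
[635.1 298.8   3.1]
yaw [-16.8 -16.3] 102.56047421317061 142.02590169246477
handle
[[607.  306.7  34.6   0.3]
 [663.3 289.2  36.9   1.2]]
[635.1 298.   35.8]
paddle eye, blade
[[573.6  49.1  72.6   0.8]
 [408.   -3.6  69.7   0.8]
 [429.8 -46.5  70.7   1.1]
 [459.3  22.4  70.4   0.1]
 [481.2 -21.3  71.1   0.5]]
yaw 25.595716575084445 171.5270268787342
hook tip,rod top
[[ 557.5 -258.5  260.3    0.9]
 [ 638.5 -256.5  235.2    0.8]]
1.3885289879965645
```

```bash
cat >> h.py <<'E'
py=np.radians(25.6); E0=np.array([573.6,49.1,74.]); P0=np.array([*(E0[:2]-80*np.array([np.cos(py),np.sin(py)])),85.])
tip=np.array([557.5,-258.5,262.])
def paddle_rot(yaw,th):  # world rotation of paddle, x raised by th
    return R.from_euler("ZY",[yaw,-th]).as_matrix()
Pp0=paddle_rot(py,0)
def tool_for(Rp,E,sgn): # tool rot & TCP to put paddle at rot Rp, eye E
    M0=down(py+sgn*np.pi/2); M=Rp@Pp0.T@M0
    return E-M@M0.T@(E0-P0),M
hy=np.radians(1.4)
E
python3 - <<'E'
from h import *
np.set_printoptions(precision=2,suppress=True)
print(P0)
for sgn in(1,-1):
    M0=down(py+sgn*np.pi/2)
    print(sgn,solver.ik(P0+[0,0,80],quat(M0)),solver.ik(P0,quat(M0)))
    for th in(30,40):
      for dz in(60,-22):
        p,M=tool_for(paddle_rot(hy,np.radians(th)),tip+[0,0,dz],sgn); print(th,p,solver.ik(p,quat(M)))
E
```

```text
[501.45  14.53  85.  ]
1 [-0.06  0.35  1.84 -0.    0.95 -2.08] [-0.06  0.48  1.89 -0.    0.77 -2.08]
30 [ 482.74 -260.33  291.53] [-0.75  0.12  1.89  0.51  0.81 -2.64]
30 [ 482.74 -260.33  209.53] [-0.75  0.23  1.99  0.63  0.63 -2.81]
40 [ 489.17 -260.17  279.  ] None
40 [ 489.17 -260.17  197.  ] None
-1 [-0.06  0.35  1.84 -0.    0.95  1.06] [-0.06  0.48  1.89 -0.    0.77  1.06]
30 [ 482.74 -260.33  291.53] [-0.75  0.12  1.89  0.51  0.81  0.5 ]
30 [ 482.74 -260.33  209.53] [-0.75  0.23  1.99  0.63  0.63  0.33]
40 [ 489.17 -260.17  279.  ] [-0.8   0.12  1.99  0.83  0.69  0.17]
40 [ 489.17 -260.17  197.  ] [-0.8   0.26  2.08  1.08  0.57 -0.13]
```

```bash
python3 - <<'E'
from h import *
np.set_printoptions(precision=2,suppress=True)
M0=quat(down(py-np.pi/2))
env.move_to(P0+[0,0,60],M0); print(env.sense()["time_s"])
print(env.movel(P0,max_speed=100,f_stop=8)); print(env.sense()["time_s"],env.sense()["ee_pos"])
env.close_gripper(); s=env.sense(); print(s["time_s"],s["grip_width"],s["gripper_force"])
env.movel(P0+[0,0,150],max_speed=200)
p,M=tool_for(paddle_rot(hy,np.radians(30)),tip+[0,0,50],-1)
env.move_to(p,quat(M)); s=env.sense(); print(s["time_s"],s["grip_width"],s["ee_pos"]-p)
for n in("side","top"): cv2.imwrite(f"pics/{n}1.png",camera(n)[:,:,::-1])
a=cv2.imread("pics/side1.png")[180:330,250:430]; b=cv2.imread("pics/top1.png")[170:320,370:550]
cv2.imwrite("pics/m1.png",cv2.resize(np.vstack([np.hstack([a,b])]),None,fx=2.2,fy=3.6,interpolation=cv2.INTER_CUBIC) if 0 else np.vstack([cv2.resize(np.hstack([a,b]),None,fx=2.2,fy=2.2,interpolation=cv2.INTER_CUBIC)]))
E
```

```text
2.4
False
3.15 [501.76  14.46  85.38]
4.3583 0.14979552752402836 29.999740719795227
6.3417 0.14538409296085686 [ 0.19  0.84 -0.57]
```

View pics/m1.png

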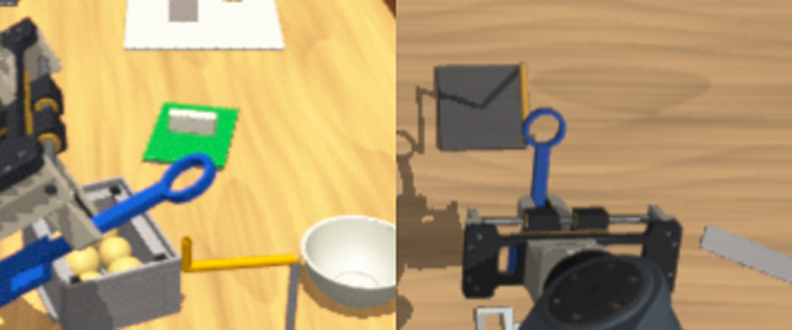

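The paddle is held, with its eye at side (335.9,260.9) and top (437.7,228.6). I'll triangulate it, correct, and lower it.

```bash
python3 - <<'E'
from h import *
np.set_printoptions(precision=1,suppress=True)
X,e=tri([(335.9,260.9)],[(437.7,228.6)]); d=X[0]-(np.array([557.5,-258.5,260.3])+[0,0,50]); print(X,e,d)
if abs(d[:2]).max()<8:
    c=np.r_[-d[:2],0]
    f=lambda dz:tool_for(paddle_rot(hy,np.radians(30)),tip+c+[0,0,dz],-1)
    p,M=f(20); env.movel(p,quat(M),max_speed=100)
    p,M=f(-22); print(env.movel(p,quat(M),max_speed=50,f_stop=6)); s=env.sense(); print(s["time_s"],s["ee_pos"]-p,s["force"])
    for n in("side","top"): cv2.imwrite(f"pics/{n}2.png",camera(n)[:,:,::-1])
    a=cv2.imread("pics/side2.png")[220:340,290:420]; b=cv2.imread("pics/top2.png")[180:300,380:510]
    cv2.imwrite("pics/m2.png",cv2.resize(np.hstack([a,b]),None,fx=3,fy=3,interpolation=cv2.INTER_CUBIC))
E
```

```text
[[ 557.9 -259.4  310.3]] [1.4] [ 0.4 -0.9 -0. ]
False
7.8833 [ 0.1 -0.1  0.3] [ 0.8 -0.9 -0.8]
```

View pics/m2.png

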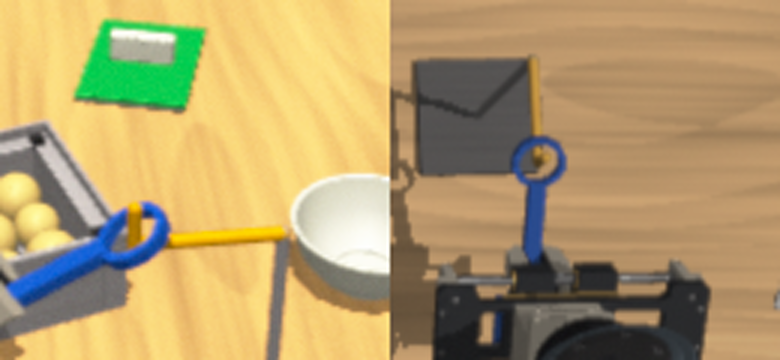

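The post stands through the eye (side crop ring (137,236) around the post; top crop ring (538,162) around the tip). I'll release it, retract, and fetch the lid.

```bash
cat >> h.py <<'E'
L0=np.array([635.1,298.4,0]); ly=np.radians(-16.5); TB=np.array([500.8,20.,0]); ty=np.radians(17.1)
def lidM(yaw,sgn): return quat(down(yaw+sgn*np.pi/2))
E
python3 - <<'E'
from h import *
np.set_printoptions(precision=2,suppress=True)
env.open_gripper()
s=env.sense(); q=s["ee_rot"]; z=R.from_quat([q[1],q[2],q[3],q[0]]).as_matrix()[:,2]
env.movel(s["ee_pos"]-130*z,max_speed=200); print(env.sense()["time_s"],env.sense()["ee_pos"])
for n in("side","top"): cv2.imwrite(f"pics/{n}3.png",camera(n)[:,:,::-1])
a=cv2.imread("pics/side3.png")[220:440,290:440]; b=cv2.imread("pics/top3.png")[140:360,370:520]
cv2.imwrite("pics/m3.png",cv2.resize(np.hstack([a,b]),None,fx=2.5,fy=2.5,interpolation=cv2.INTER_CUBIC))
for sg in(1,-1):
    for p,y in((L0+[0,0,25],ly),(L0+[0,0,120],ly),(TB+[0,0,150],ty),(TB+[0,0,80],ty)): print(sg,solver.ik(p,lidM(y,sg)))
E
```

```text
10.0917 [ 417.34 -260.83  321.27]
1 [ 0.37  0.86  1.34 -0.    0.95 -0.91]
1 [ 0.37  0.74  1.3  -0.    1.1  -0.91]
1 [-0.05  0.37  1.86 -0.    0.92 -1.92]
1 [-0.05  0.49  1.9  -0.    0.76 -1.92]
-1 [ 0.37  0.86  1.34 -0.    0.95  2.23]
-1 [ 0.37  0.74  1.3  -0.    1.1   2.23]
-1 [-0.05  0.37  1.86 -0.    0.92  1.22]
-1 [-0.05  0.49  1.9  -0.    0.76  1.22]
```

View pics/m3.png

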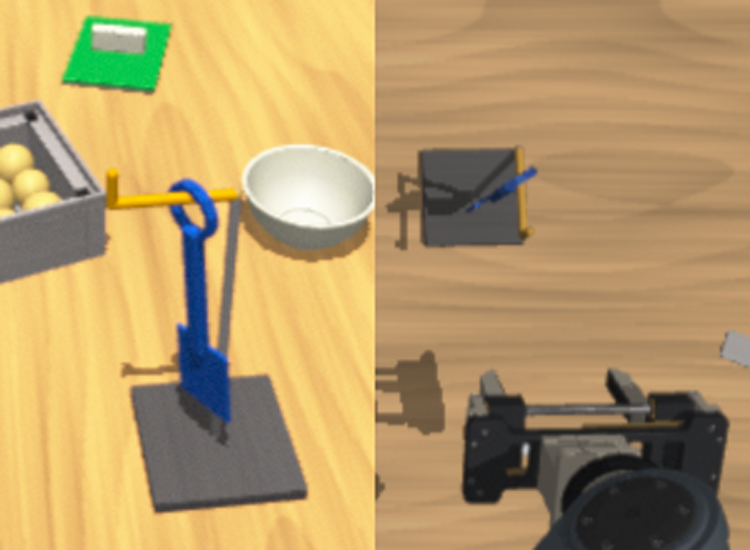

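The paddle hangs on the level arm (side crop, ring (192,208)), still swinging. Fetching the lid.

```bash
python3 - <<'E'
from h import *
np.set_printoptions(precision=2,suppress=True)
env.move_to(L0+[0,0,130],lidM(ly,1)); print(env.sense()["time_s"])
print(env.movel(L0+[0,0,26],max_speed=100,f_stop=8)); s=env.sense(); print(s["ee_pos"])
env.close_gripper(); s=env.sense(); print(s["time_s"],s["grip_width"],s["gripper_force"])
env.movel(L0+[0,0,150],max_speed=150)
env.move_to(TB+[0,0,140],lidM(ty,1)); s=env.sense(); print(s["time_s"],s["grip_width"],s["ee_pos"],s["force"])
for n in("side","top"): cv2.imwrite(f"pics/{n}4.png",camera(n)[:,:,::-1])
a=cv2.imread("pics/side4.png")[200:350,240:370]; b=cv2.imread("pics/top4.png")[195:345,240:370]
cv2.imwrite("pics/m4.png",cv2.resize(np.hstack([a,b]),None,fx=3,fy=3,interpolation=cv2.INTER_CUBIC))
E
```

```text
12.4417
False
[635.54 298.58  26.81]
14.8333 0.14273876260321558 29.99998301267624
16.9917 0.1482707329364928 [501.38  20.38 139.96] [ 0.09  0.09 -2.42]
```

View pics/m4.png

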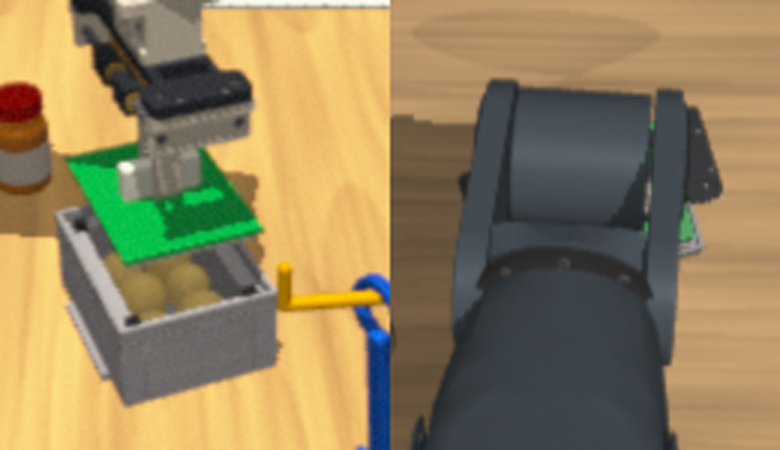

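```bash
python3 - <<'E'
from h import *
from scipy.optimize import least_squares
np.set_printoptions(precision=2,suppress=True)
def fit(px,cor,hx,hy,z):
    px=(np.array(px)+.5)/3-.5+[240,200]
    def r(v):
        c,s=np.cos(v[2]),np.sin(v[2]); X=np.array([[v[0]+c*a*hx-s*b*hy,v[1]+s*a*hx+c*b*hy,z,1] for a,b in cor])
        q=X@C["side"].T; return (q[:,:2]/q[:,2:]-px).ravel()
    o=least_squares(r,[500,20,.3]); return o.x*[1,1,57.3],np.abs(o.fun).max()
print("lid",fit([(68,158),(262,230),(125,265)],[(-1,1),(1,-1),(-1,-1)],52,72,123.2))
print("tub",fit([(57,213),(276,292),(119,332)],[(-1,1),(1,-1),(-1,-1)],60,80,70))
E
```

```text
lid (array([503.55,  15.41,  16.09]), np.float64(1.0731629327078736))
tub (array([502.13,  17.67,  16.71]), np.float64(0.8097395247004897))
```

```bash
python3 - <<'E'
from h import *
np.set_printoptions(precision=2,suppress=True)
T=TB+[-1,0.3,0]
env.movel(T+[0,0,105],max_speed=80)
r=env.movel(T+[0,0,86],max_speed=20,f_stop=4); s=env.sense(); print(r,s["time_s"],s["ee_pos"],"underside",s["ee_pos"][2]-26.8,s["force"],s["wrist_torque"])
cv2.imwrite("pics/side5.png",camera("side")[:,:,::-1])
cv2.imwrite("pics/m5.png",cv2.resize(cv2.imread("pics/side5.png")[240:340,240:360],None,fx=5,fy=5,interpolation=cv2.INTER_CUBIC))
E
```

```text
True 18.35 [499.6   20.31  91.46] underside 64.65930582213029 [ 0.3  -0.86 -0.44] [ 0.14 -0.32  0.01]
```

View pics/m5.png

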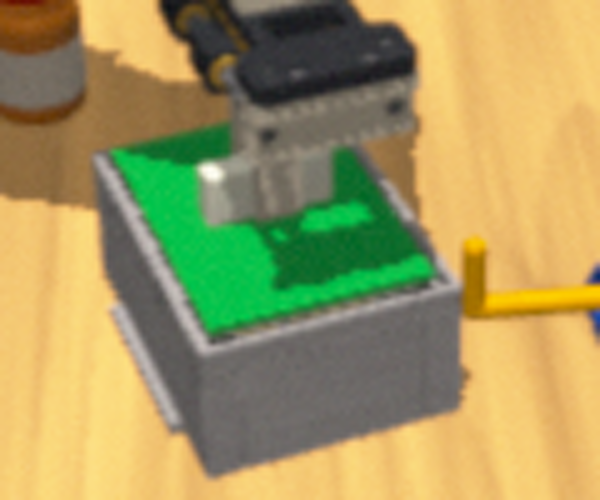

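The lid is inside the rim on the blocks (picture corners (110,150),(210,335),(435,275)). Pressing down.

```bash
python3 - <<'E'
from h import *
np.set_printoptions(precision=2,suppress=True)
p=env.sense()["ee_pos"].copy()
r=env.movel([p[0],p[1],79],max_speed=10,f_stop=30); s=env.sense(); print(r,s["time_s"],s["ee_pos"],s["force"],s["wrist_torque"],s["grip_width"])
env.dwell(.3); s=env.sense(); print(s["ee_pos"],s["force"])
env.open_gripper(); s=env.sense(); print(s["ee_pos"],s["force"])
env.movel(s["ee_pos"]+[0,0,120],max_speed=150); q=env.sense()["joint_positions"].copy(); q[0]-=1.2; env.set_joints(q)
print(env.sense()["time_s"])
for n in("side","top"): cv2.imwrite(f"pics/{n}6.png",camera(n)[:,:,::-1])
a=cv2.imread("pics/side6.png")[230:430,245:435]; b=cv2.imread("pics/top6.png")[120:320,250:440]
cv2.imwrite("pics/m6.png",cv2.resize(np.hstack([a[:110,:130],b[90:200,:130]]),None,fx=3,fy=3,interpolation=cv2.INTER_CUBIC))
E
```

```text
True 19.1583 [499.47  20.31  85.83] [-0.59  0.19  5.22] [0.01 0.04 0.05] 0.14715613517757942
[499.47  20.36  85.83] [-1.34  0.13  5.41]
[499.36  20.35  85.45] [ 0.28 -0.41 -0.41]
23.75
```

View pics/m6.png

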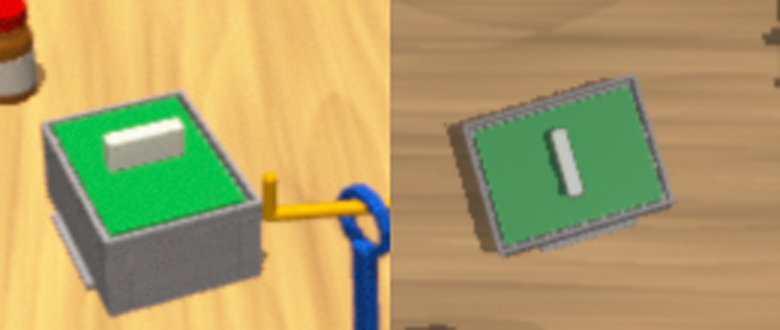

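The lid looks flush all round and measured about 5.6 mm of press travel to a hard stop. I'll check and make sure by a light closed-finger press near each corner: the tips should meet it at TCP z ≈ 84.

```bash
python3 - <<'E'
from h import *
np.set_printoptions(precision=2,suppress=True)
env.close_gripper()
M=lidM(ty,1); c,s_=np.cos(ty),np.sin(ty)
first=True
for a,b in((-38,-48),(38,-48),(38,48),(-38,48)):
    p=np.array([499.5+c*a-s_*b,20.3+s_*a+c*b,0])
    if first: env.move_to(p+[0,0,150],M); first=False
    env.movel(p+[0,0,130 if a*b<0 else 95],max_speed=150) if a*b>0 else env.movel(p+[0,0,95 ],max_speed=150)
    r=env.movel(p+[0,0,79],max_speed=15,f_stop=12); s=env.sense(); print(a,b,r,s["time_s"],s["ee_pos"][2],s["force"][2])
    env.movel(p+[0,0,135],max_speed=200)
env.movel([350,0,280],max_speed=200)
print(env.sense()["time_s"])
for n in("side","top"): cv2.imwrite(f"pics/{n}7.png",camera(n)[:,:,::-1])
a=cv2.imread("pics/side7.png")[210:450,200:450]; b=cv2.imread("pics/top7.png")[130:370,200:450]
cv2.imwrite("pics/m7.png",cv2.resize(np.hstack([a,b]),None,fx=1.6,fy=1.6,interpolation=cv2.INTER_CUBIC))
E
```

```text
-38 -48 True 28.3917 84.24682054442144 8.052811061566683
38 -48 True 30.2583 84.27017567604945 7.359086928960892
38 48 True 32.2417 84.27832070600414 7.372705251581551
-38 48 True 34.1083 84.25973854959703 8.542093980040319
35.5833
```

View pics/m7.png

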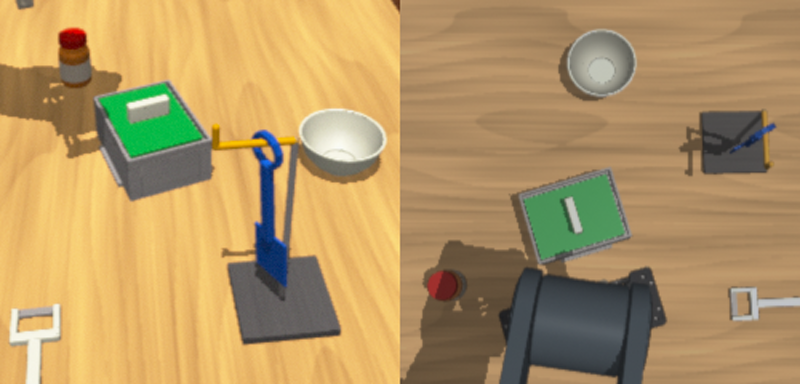

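All four corners are level at 70 mm (TCP 84.25–84.28), the paddle hangs free at side crop (267,150), and the bystanders have not moved. Handing in.

```bash
python3 -c "
from station import env
print(env.job_done())"
```

```text
the job is handed in; nothing more can be done
None
```

The job is handed in at about 36 s: the paddle hangs free on the hook, the lid is level and fully home in the tub's rim, and the bowl, jar and peeler were left where they were.

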